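# Slide the loose disc home in the covered dish and put the lid back

### The job

A steel disc has come out of its round recess inside the covered dish. Take the dish's lid by its upright grip, raise the grip's edge first while the opposite edge still rests on the dish, then carry the lid level and low, below about 7 cm, round the standing things and lay it on the round rubber pad. Slide the disc along the dish's floor, without lifting it, until it drops flat into the recess, then set the lid gently back, centred and fully down over the dish, again carrying it low; leave everything else where it stands.

Things in the scene. Friction and masses are not known exactly. Their poses are not given: they have to be found in the camera images.
- dish: Shallow round metal dish fixed to the bench, at the left or at the right (the pad is then at the other place), yaw within 0.7 rad: 140 mm outside, 134 mm inside, rim 22 mm and flat floor 11 mm above the bench. One round recess in the floor, centred 34 mm from the dish's centre along its own -x. Origin: centre of its underside; z up.
- pocket (a point): Centre of the bottom of the recess in the dish's floor: round, 35 mm in diameter, 5 mm deep (its bottom is 6 mm above the bench), sharp-edged. Axes as the dish's.
- lid: Round loose lid, 150 mm across, about 0.12 kg: clear 3 mm disc in a metal hoop, one dark upright grip near its edge, on the robot's side (yaw within 1.1 rad). Origin: centre of the hoop's lower edge; top face 9 mm above it. The hoop (145 mm inside) hangs 6 mm below the disc, over the dish's rim with 2.5 mm play all round. Origin height: 16 mm seated on the dish, 4 mm on the pad.
- lid_grip (a point): Middle of the lid's grip, 19 mm above the lid's origin, 58 mm from its centre along the lid's own -x. The grip is an upright block 9 mm thick (along lid x), 24 mm wide (along lid y), its top 18 mm above the lid's face: pinch it from above across the 9 mm.
- lid_far (a point): Point on the lid's edge across from the grip, 70 mm from its centre along the lid's own +x, at the height of the disc's underside (6 mm above the lid's origin): the point about which the lid tips on the dish's rim.
- disc: Plain dark steel disc, 30 mm across, 7 mm thick, about 0.04 kg, loose on the dish's floor beside the recess, under the lid. Origin: centre of its underside. Behind it, away from the recess, at least 25 mm of floor are free for closed fingertips to push it. Home in the recess its top stands 2 mm above the floor.
- pad: Round black rubber pad fixed on the bench, 160 mm in diameter, 4 mm thick, where the lid is laid meanwhile. Origin: centre of its underside.
- the_solenoid: Bystander, loose: standing metal solenoid can, 43 mm in diameter, 78 mm tall, between dish and pad, either at the front or at the back; the lid must go round it. Origin: centre of its underside.
- the_bolt_m8_b: Bystander, loose: bolt standing upright with its nut, 15 mm across, 42 mm tall, between dish and pad at the front or the back. Origin: centre of its underside.
- the_bush_brass: Bystander, loose: brass bush standing, 22 mm in diameter, 33 mm tall, midway between dish and pad. Origin: centre of its underside.
- the_pinion: Bystander, loose: toothed drive pinion standing, 47 mm in diameter, 42 mm tall, near the front edge on the right. Origin: centre of its underside.
- the_screw_tin: Bystander, loose: shallow round open tin, 65 mm in diameter, 28 mm tall, at the back left. Origin: centre of its underside.

How it is judged:
On the way, in this order (a step that is already met when the one before it is completed fails the run):
1. the lid's grip edge is raised at least 10 mm while its opposite edge still rests on the dish (z of lid_grip in the frame of dish above 0.045 m and z of lid_far in the frame of dish below 0.026 m and horizontal distance between lid and dish below 0.012 m), for 0.15 s.
2. the lid lies flat and released on the rubber pad, its centre within 25 mm of the pad's (horizontal distance between lid and pad below 0.025 m and z of lid in the frame of pad below 0.007 m and angle between lid's own z axis and vertical below 0.04 rad and contact force between lid and the fingers below 0.1 N), for 0.2 s.
3. the disc lies flat in the recess (horizontal distance between disc and pocket below 0.0045 m and z of disc in the frame of pocket below 0.002 m and angle between disc's own z axis and vertical below 0.06 rad), for 0.2 s.
At the end, for the whole second after the job is handed in: The lid is fully down on the dish (within 2 mm of its seated height), level, centred within 4 mm and at rest; under it the disc lies flat in the recess, within 4.5 mm of its centre and within 2 mm of its bottom (all of step 3 and horizontal distance between lid and dish below 0.004 m and z of lid in the frame of dish below 0.018 m and angle between lid's own z axis and vertical below 0.02 rad and linear speed of each of lid, disc below 0.01 m/s); the robot touches nothing.
It fails at once if the lid's centre is raised more than 75 mm above the bench (height (world z) of lid above 0.075 m).
It fails at once if the lid is tipped more than about 30 degrees (angle between lid's own z axis and vertical above 0.52 rad).
It fails at once if the lid is dropped or flung (faster than 0.7 m/s) (linear speed of lid above 0.7 m/s).
It fails at once if the disc is lifted more than 9 mm off the dish's floor (z of disc in the frame of dish above 0.02 m).
It fails at once if a bystander is shifted more than 15 mm (distance of any of the_solenoid, the_bolt_m8_b, the_bush_brass, the_pinion, the_screw_tin from where it was at the start of the episode above 0.015 m).
It also fails if it takes over 67 s, if anything falls off the work surface, if the arm or the gripper's body presses on something with over 40 N, if the wrist force passes 120 N, or if a joint passes its speed limit or range.

### The arm

A 7-joint arm with a two-finger parallel gripper is mounted at the origin on a cart in front of the work surface, level with it; the furniture and walls round the work are solid. World frame = base frame: x ahead of the robot, y to its left, z up, the work surface at z = 0. Lengths are in m, angles in rad, forces in N, time in s.
With the tool pointing down it reaches from about 0.35 to 0.775 m from the base axis. Payload 3.1 kg.
Tool frame: the origin (TCP) lies at the very end of the fingers, on their centre line; the grasp point (between the pads) lies 19 mm behind it; z points along the fingers, y is the line along which they close (so a half turn about z gives the same grasp; the last joint's range is limited). The gripper opens to 85 mm and grips with 20 to 120 N. Pads are 22 mm wide; open, the fingers measure 114 mm over their backs; the gripper's body (76 mm by 85 mm) begins 54 mm behind the grasp point. The pads swing forward as they close: fully open they stand 13 mm farther back than shut.
Start: joints at [1.23, 0.311, 0.014, 1.512, -0.004, 1.319, -0.027], TCP at [0.162, -0.526, 0.231] pointing down, gripper open.
Joint ranges: [-2.7, 2.7], [-0.3, 1.91], [-1.27, 1.3], [0.12, 2.57], [-1.44, 4.58], [0.2, 2.03], [-3.05, 3.05]. Speed limits (rad/s): [2.79, 2.79, 3.14, 3.14, 3.14, 3.14, 3.14].

### API

Orientations are given as a 3x3 rotation matrix whose columns are the frame's x, y, z axes.
In Python, from cell import telemetry, viewer, job gives the robot as it stands. The module is installed in compiled form; this text tells all that it offers.
- The arm moves only by the tool apply_moves, never from a script. Its argument "commands" is a list of rows, each a list of 7 numbers: the turn, a rotation vector about the tool's x, y, z in normalised numbers (1 is pi rad), then the shift along the tool's x, y, z in a scale on which 1.0 is 0.8 m, then the opening, from 0 (shut) to 1 (fully open). In form: [[rx, ry, rz, dx, dy, dz, claw], ...]. A call has 1 to 10 rows; each row is the pose to reach, as a shift and turn from the pose commanded when the call began, along the tool's axes at that moment; what a row does not reach only later rows make up. A row lasts 1/12 s, in which the tool goes at most 41.7 mm and 7.16 degrees, less where a joint would pass 70% of its speed; a pose out of reach is approached as far as the arm can. Shift and turn numbers lie between -1 and 1, and a call with a number outside is refused. A call with a gripper value outside its range is refused whole. The fingers move at their own pace and stop on an object; "grip_force" is the grip in N (left out, the last holds). Time passes only in rows, so rows that repeat a pose let the fingers close. It gives the time, the measured TCP pose, the force, the opening and the grip force at its end, in the units of the state.
- telemetry.get_state(): the state, without advancing time (a new reading comes with each control period).
- viewer.grab_frame(name): name is "scene" or "top" or "wrist"; returns the picture (480x640x3 uint8, red, green, blue); there is no depth.
- viewer.calibration(name): a dict with "fx", "fy", "cx", "cy" (pixels), "R" (3x3) and "t" (3): a world point X has camera coordinates R X + t. Camera axes: x right, y down, z forward; pixel columns grow to the right and rows downward; lengths in m; the calibration is good to about 2 mm. A picture is of the moment at which its call begins: read the wrist's pose just before it. calibration takes no time and is no camera call; for the wrist camera it gives the pose at the moment of the call.
- job.finish_job(): hands the job in; it is judged then, once.
The state is a dict: "time_s": time; "joint_pos": joint angles; "dq": joint speeds; "tau": joint torques, N m; "tcp_pos": TCP position; "ee_rot": TCP orientation; "force": force on the tool from outside, world axes, zero at the start; "wrist_torque": the same for the moment, N m; "finger_gap": finger opening in m; "gripper_force": force on a finger pad.
Only numpy, scipy, OpenCV 4.12 (cv2) and the standard library are available. Lean on these libraries where they do the work, as an engineer would, in place of code of your own. Each camera call takes 0.05 s, during which the arm holds its last target. There are 200 camera calls.

## Working session

There is one attempt and no reset: what is moved stays moved. The work goes in short steps, Python scripts to look and compute and a tool call to move; the robot and the scene stay as the last step left them, time stands still between calls to the robot, and variables do not carry over. Pictures are saved under pics/ and viewed, at most 10 in all, crops included, and the job is handed in when it is done.

Besides the shell and the picture viewer there is one more tool, called as name([rows], argument=value, ...), one row to a line, values as JSON. apply_moves: Moves the arm, as the interface text tells. Its arguments: {"type":"object","properties":{"commands":{"type":"array"},"grip_force":{"type":"number"}},"required":["commands"]}

```bash
mkdir -p pics; cat > h.py <<'E'
import numpy as np,cv2
from cell import telemetry,viewer,job
def snap(n,f):
    K=viewer.calibration(n); im=viewer.grab_frame(n); cv2.imwrite(f'pics/{f}.png',cv2.cvtColor(im,cv2.COLOR_RGB2BGR)); np.savez(f'pics/{f}.npz',im=im,**{k:np.array(v) for k,v in K.items()}); return im,K
def load(f):
    d=np.load(f'pics/{f}.npz'); return d['im'],d
def ray(K,u,v,z):
    R=np.array(K['R']);t=np.array(K['t']);c=-R.T@t
    d=R.T@np.array([(u-K['cx'])/K['fx'],(v-K['cy'])/K['fy'],1]); return c+d*(z-c[2])/d[2]
def proj(K,X):
    p=np.array(K['R'])@np.array(X)+np.array(K['t']); return np.array([K['fx']*p[0]/p[2]+K['cx'],K['fy']*p[1]/p[2]+K['cy']])
E
python3 - <<'E'
from h import *
np.set_printoptions(precision=4,suppress=True)
s=telemetry.get_state(); print(s['time_s'],s['tcp_pos'],s['ee_rot'],s['finger_gap'])
for n in('top','scene'):
    im,K=snap(n,n+'0'); R=np.array(K['R']);print(n,K['fx'],-R.T@np.array(K['t']),R)
E
```

```text
0.0 [ 0.1617 -0.5249  0.2302] [[ 0.9557  0.2945 -0.0008]
 [ 0.2945 -0.9557  0.0022]
 [-0.0001 -0.0024 -1.    ]] 0.08559741430927663
top 606.2996205507994 [0.3911 0.1694 1.1977] [[ 0.0028 -0.9997  0.0222]
 [-0.9876 -0.0063 -0.1571]
 [ 0.1572 -0.0215 -0.9873]]
scene 557.8342542348364 [0.0544 0.6711 0.5449] [[-0.7161 -0.6979  0.0039]
 [-0.397   0.4027 -0.8247]
 [ 0.574  -0.5922 -0.5655]]
```

View pics/top0.png

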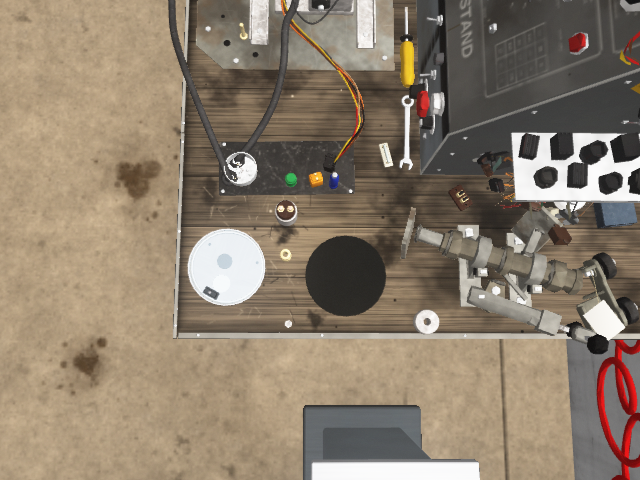

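View pics/scene0.png

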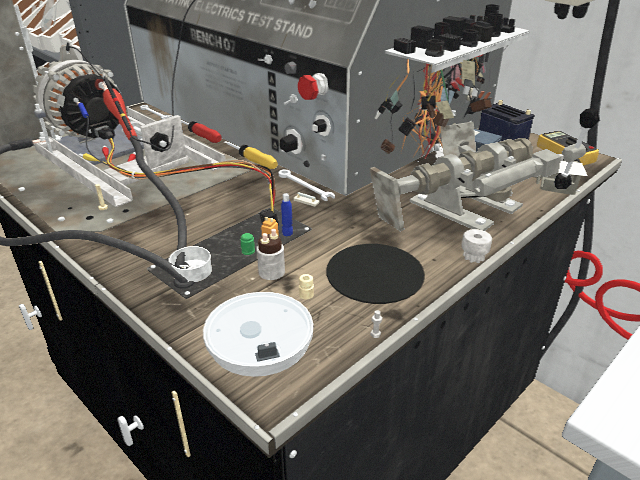

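The lid (top view, about 227,267) is on the left with its dark grip at (211,293), and the black pad is at (346,275). The solenoid is at (286,211), the bush at (286,254), the bolt at (289,323), the tin at (240,168) and the pinion at (427,321). A grey spot at (225,261) shows through the lid.

```bash
cat > m.py <<'E'
from h import *
np.set_printoptions(precision=4,suppress=True)
def circ(K,pts,z):
    P=np.array([ray(K,u,v,z)[:2] for u,v in pts]); 
    A=np.c_[2*P,np.ones(len(P))]; s=np.linalg.lstsq(A,(P**2).sum(1),rcond=None)[0]
    return s[:2],np.sqrt(s[2]+s[:2]@s[:2])
def big(mask,box):
    m=np.zeros_like(mask);x0,y0,x1,y1=box;m[y0:y1,x0:x1]=mask[y0:y1,x0:x1]
    m=m.astype(np.uint8)
    c=max(cv2.findContours(m,cv2.RETR_EXTERNAL,cv2.CHAIN_APPROX_NONE)[0],key=cv2.contourArea); return cv2.convexHull(c)[:,0].astype(float),c
E
python3 - <<'E'
from m import *
for f,lb,pb,gb in(('top0',(180,222,272,310),(300,230,392,320),(200,283,222,303)),('scene0',(195,285,320,380),(322,238,430,308),(250,335,285,365))):
    im,K=load(f); hsv=cv2.cvtColor(im,cv2.COLOR_RGB2HSV); 
    h,_=big((hsv[...,2]>140)&(hsv[...,1]<45),lb); print(f,'lid',circ(K,h,.025),circ(K,h,.020))
    h,_=big(hsv[...,2]<45,pb); print('pad',circ(K,h,.004))
    h,c=big(hsv[...,2]<110,gb); r=cv2.minAreaRect(c); print('grip',r,ray(K,*r[0],.043),ray(K,*r[0],.035),[ray(K,*p,.043)[:2] for p in cv2.boxPoints(r)])
im,K=load('top0')
for n,u,v,z in(('sol',286,211,.078),('bush',286,254,.033),('bolt',289,323,.042),('pin',427,321,.042),('tin',241,168,.028),('spot',225,261,.018)): print(n,ray(K,u,v,z))
a=cv2.resize(im[215:315,180:280],None,fx=5,fy=5,interpolation=cv2.INTER_CUBIC)
cv2.imwrite('pics/crop0.png',cv2.cvtColor(a,cv2.COLOR_RGB2BGR))
E
```

```text
top0 lid (array([0.5159, 0.3264]), np.float64(0.075305545993279)) (array([0.5165, 0.3271]), np.float64(0.07562661802604126))
pad (array([0.5052, 0.0885]), np.float64(0.0736948724883959))
grip ((210.4000244140625, 292.3000183105469), (13.395750045776367, 5.82963228225708), 29.74488067626953) [0.4646 0.3522 0.043 ] [0.4651 0.3534 0.035 ] [array([0.466 , 0.3659]), array([0.4756, 0.3608]), array([0.4631, 0.3384]), array([0.4536, 0.3436])]
scene0 lid (array([0.5096, 0.3315]), np.float64(0.07933919987706858)) (array([0.5139, 0.3283]), np.float64(0.08010226648011731))
pad (array([0.4977, 0.0991]), np.float64(0.07702174781788775))
grip ((266.5, 351.5), (21.0, 13.0), 0.0) [0.4557 0.3617 0.043 ] [0.4621 0.3568 0.035 ] [array([0.4564, 0.3781]), array([0.4738, 0.3636]), array([0.4549, 0.3449]), array([0.4379, 0.36  ])]
sol [0.6154 0.2098 0.078 ]
bush [0.5397 0.2104 0.033 ]
bolt [0.4075 0.2029 0.042 ]
pin [ 0.4121 -0.0584  0.042 ]
tin [0.7117 0.3018 0.028 ]
spot [0.5272 0.3297 0.018 ]
```

View pics/crop0.png

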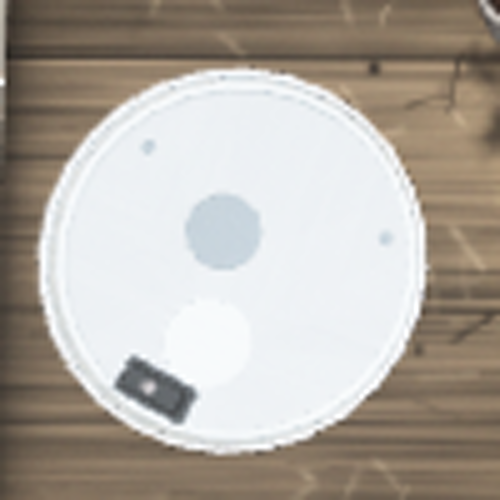

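The crop shows the dark disc at full-image (224.6,261.4), the recess as a bright spot at (221.4,283.6), and the grip centred at (211,292.8).

```bash
cat >> h.py <<'E'
from scipy.spatial.transform import Rotation as Ro
def go(p,a,R0=None,p0=None):
    s=telemetry.get_state(); R0=np.array(s['ee_rot']) if R0 is None else R0; p0=np.array(s['tcp_pos']) if p0 is None else p0
    y=np.array([np.cos(a),np.sin(a),0]);z=np.array([0,0,-1.]);R=np.c_[np.cross(y,z),y,z]
    return np.round(np.r_[Ro.from_matrix(R0.T@R).as_rotvec(),R0.T@(np.array(p)-p0)],4)
E
python3 - <<'E'
from m import *
im,K=load('top0')
print('disc',ray(K,224.6,261.4,.018),'pocket',ray(K,221.4,283.6,.011),'grip',ray(K,210.8,292.6,.043))
for f,pb in(('top0',(295,225,400,322)),('scene0',(315,235,435,312))):
    im,K=load(f);v=im.max(2)
    for th in(40,50,60):
        h,_=big(v<th,pb);print(f,th,circ(K,h,.004))
a=-.47
for p in((.30,-.27,.30),(.40,0,.3),(.42,.30,.28)):print(go(p,a))
E
```

```text
disc [0.5264 0.3304 0.018 ] pocket [0.4836 0.3364 0.011 ] grip [0.464  0.3514 0.043 ]
top0 40 (array([0.5273, 0.0497]), np.float64(0.0014183293152027871))
top0 50 (array([0.5024, 0.0941]), np.float64(0.07851966730102808))
top0 60 (array([0.5021, 0.0938]), np.float64(0.07882319532176925))
scene0 40 (array([0.4962, 0.1007]), np.float64(0.07495446246224752))
scene0 50 (array([0.4975, 0.0989]), np.float64(0.0772956088077474))
scene0 60 (array([0.4994, 0.0974]), np.float64(0.07903065729066416))
[-0.0021 -0.0008 -0.8019  0.2072 -0.2031 -0.0693]
[-0.0021 -0.0008 -0.8019  0.3823 -0.4317 -0.0688]
[-0.0021 -0.0008 -0.8019  0.4897 -0.7125 -0.0482]
```

Careful with the scale: shifts go in shares of 0.8 m and turns go in shares of pi rad. That gives: -0.235 m is -0.2938, 0.23 m is 0.2875, -0.8 rad is -0.2546.

apply_moves([
  [0, 0, -0.0318, 0, 0, -0.0438, 1],
  [0, 0, -0.0637, 0, 0, -0.0875, 1],
  [0, 0, -0.0955, 0.0375, -0.0375, -0.0875, 1],
  [0, 0, -0.1273, 0.075, -0.075, -0.0875, 1],
  [0, 0, -0.1592, 0.1125, -0.1125, -0.0875, 1],
  [0, 0, -0.191, 0.15, -0.15, -0.0875, 1],
  [0, 0, -0.2228, 0.1875, -0.1875, -0.0875, 1],
  [0, 0, -0.2546, 0.225, -0.225, -0.0875, 1],
  [0, 0, -0.2546, 0.2588, -0.2538, -0.0875, 1],
  [0, 0, -0.2546, 0.2875, -0.2938, -0.0875, 1],
])

```text
time_s: 0.93
tcp_pos: [0.3139, -0.2312, 0.301]
ee_rot: [[0.453, 0.891, 0.001], [0.891, -0.453, 0.0], [0.0, 0.001, -1.0]]
force: [0.9, 0.3, 0.8]
finger_gap: 0.0857
gripper_force: 0.0
```

```bash
python3 - <<'E'
from m import *
s=telemetry.get_state(); print(s['tcp_pos'],s['joint_pos'])
for p in((.40,0,.3),(.42,.30,.28)):print(go(p,-.47))
E
```

```text
[ 0.3139 -0.2312  0.301 ] [ 0.9463 -0.0437 -0.3374  1.748  -0.015   1.4344  0.1406]
[ 0.0005 -0.0003 -0.0006  0.2451 -0.0281  0.001 ]
[ 0.0005 -0.0003 -0.0006  0.5216 -0.1463  0.0211]
```

In the tool's units: 0.39 m is 0.4875, 0.28 m is 0.35.

apply_moves([
  [0, 0, 0, 0.05, -0.0063, 0, 1],
  [0, 0, 0, 0.1, -0.0125, 0, 1],
  [0, 0, 0, 0.15, -0.0188, 0, 1],
  [0, 0, 0, 0.2, -0.025, 0, 1],
  [0, 0, 0, 0.25, -0.03, 0, 1],
  [0, 0, 0, 0.3, -0.035, 0, 1],
  [0, 0, 0, 0.35, -0.055, 0, 1],
  [0, 0, 0, 0.3938, -0.075, 0, 1],
  [0, 0, 0, 0.4375, -0.0938, 0, 1],
  [0, 0, 0, 0.4875, -0.1125, 0, 1],
])

```text
time_s: 1.77
tcp_pos: [0.409, 0.1549, 0.3012]
ee_rot: [[0.456, 0.89, 0.0], [0.89, -0.456, -0.002], [-0.001, 0.001, -1.0]]
force: [1.1, -0.6, -0.1]
finger_gap: 0.0851
gripper_force: 0.0
```

In the tool's units: 0.13 m is 0.1625, 0.105 m is 0.1313.

apply_moves([
  [0, 0, 0, 0.05, -0.0213, 0.0063, 1],
  [0, 0, 0, 0.0938, -0.0375, 0.0125, 1],
  [0, 0, 0, 0.1313, -0.055, 0.0188, 1],
  [0, 0, 0, 0.1625, -0.07, 0.025, 1],
  [0, 0, 0, 0.1625, -0.07, 0.025, 1],
  [0, 0, 0, 0.1625, -0.07, 0.025, 1],
])

```text
time_s: 2.27
tcp_pos: [0.4174, 0.2966, 0.2803]
ee_rot: [[0.45, 0.893, -0.003], [0.893, -0.45, -0.0], [-0.001, -0.002, -1.0]]
force: [0.1, -0.7, -0.2]
finger_gap: 0.0856
gripper_force: 0.0
```

```bash
python3 - <<'E'
from m import *
s=telemetry.get_state(); print(s['time_s'],s['tcp_pos'],s['joint_pos'])
im,K=snap('wrist','w0'); print(K['fx'],-np.array(K['R']).T@np.array(K['t']),np.array(K['R']))
E
```

```text
2.2667 [0.4174 0.2966 0.2803] [ 0.067   0.3414 -0.9557  1.4931  0.277   1.4529 -1.3615]
356.8136532345286 [0.4488 0.3613 0.4235] [[ 0.8929 -0.4503 -0.0031]
 [-0.4311 -0.8566  0.2835]
 [-0.1303 -0.2518 -0.959 ]]
```

View pics/w0.png

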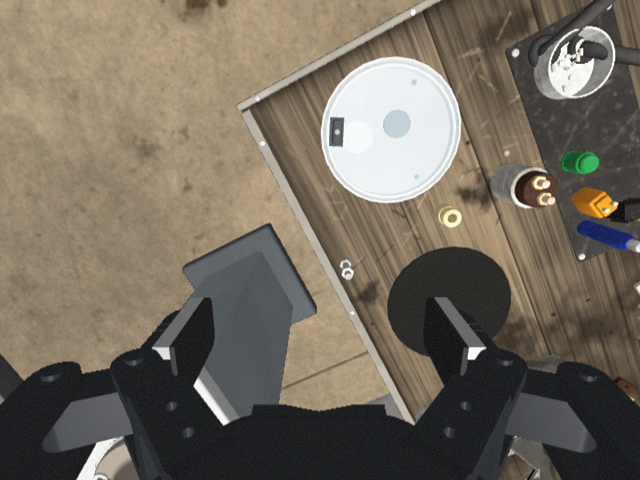

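The wrist view shows the lid around (391,130), grip at (337,131), recess at (357,137), disc at (397,124), bush at (450,216), solenoid at (525,188) and pad at (449,301). I'll measure the lid and recess from here.

```bash
python3 - <<'E'
from m import *
im,K=load('w0'); hsv=cv2.cvtColor(im,cv2.COLOR_RGB2HSV);v=hsv[...,2];s=hsv[...,1]
h,_=big((v>140)&(s<45),(315,50,468,208)); print('lid',circ(K,h,.025),circ(K,h,.020))
h,c=big(v<110,(325,112,348,152)); r=cv2.minAreaRect(c);print('grip',r,ray(K,*r[0],.043))
h,_=big(v<50,(382,240,515,355));print('pad',circ(K,h,.004))
h,_=big((v<225),(380,106,415,142));print('disc',h.mean(0),circ(K,h,.018))
h,_=big(v>248,(342,115,378,157));print('pocket',h.mean(0),circ(K,h,.011),np.ptp(h,axis=0))
print('bush',ray(K,451,216,.033),'bolt',ray(K,345,266,.042),'sol',ray(K,534,188,.078))
E
```

```text
lid (array([0.5157, 0.3262]), np.float64(0.07530044260904636)) (array([0.5166, 0.3258]), np.float64(0.07624516957245585))
grip ((336.0, 131.5), (27.0, 12.0), 90.0) [0.4641 0.3545 0.043 ]
pad (array([0.5046, 0.0865]), np.float64(0.08383880523628129))
disc [397.     123.6842] (array([0.527 , 0.3321]), np.float64(0.014592609593791626))
pocket [358.7778 137.2222] (array([0.484 , 0.3383]), np.float64(0.01695816677749131)) [29. 31.]
bush [0.5397 0.2148 0.033 ] bolt [0.4089 0.2176 0.042 ] sol [0.6108 0.2217 0.078 ]
```

```bash
python3 - <<'E'
from m import *
print(go((.464,.3525,.10),-.47),go((.464,.3525,.0285),-.47))
E
```

```text
[-0.0006  0.0017 -0.0006  0.0723  0.0146  0.1805] [-0.0006  0.0017 -0.0006  0.0724  0.0146  0.252 ]
```

In the tool's units: 0.18 m is 0.225, 0.0724 m is 0.0905, 0.0017 rad is 0.0005.

apply_moves([
  [0, 0.0002, 0, 0.02, 0.0046, 0.0463, 0.45],
  [0, 0.0003, 0, 0.04, 0.0091, 0.0925, 0.45],
  [0, 0.0005, 0, 0.06, 0.0138, 0.1375, 0.45],
  [0, 0.0005, 0, 0.08, 0.0183, 0.1813, 0.45],
  [0, 0.0005, 0, 0.0905, 0.0183, 0.2125, 0.45],
  [0, 0.0005, 0, 0.0905, 0.0183, 0.225, 0.45],
  [0, 0.0005, 0, 0.0905, 0.0183, 0.225, 0.45],
  [0, 0.0005, 0, 0.0905, 0.0183, 0.225, 0.45],
])

```text
time_s: 2.98
tcp_pos: [0.4655, 0.3515, 0.1022]
ee_rot: [[0.456, 0.89, 0.002], [0.89, -0.456, 0.001], [0.001, 0.001, -1.0]]
force: [-0.6, 0.2, 0.7]
finger_gap: 0.0387
gripper_force: 0.0
```

```bash
python3 - <<'E'
from m import *
s=telemetry.get_state();print(s['joint_pos'],s['finger_gap'])
print(go((.464,.3525,.0285),-.47))
im,K=snap('wrist','w1')
print('expect grip corners',[proj(K,(.464+.892*a+.453*b,.3525-.453*a+.892*b,.043)).round() for a in(-.0045,.0045) for b in(-.012,.012)])
E
```

```text
[-0.1206  0.6218 -0.8328  1.5787  0.4901  1.1596 -1.5333] 0.03866917341606933
[ 0.001  -0.0014 -0.004   0.0001 -0.0018  0.0737]
expect grip corners [array([311., 276.]), array([310., 238.]), array([326., 275.]), array([326., 238.])]
```

View pics/w1.png

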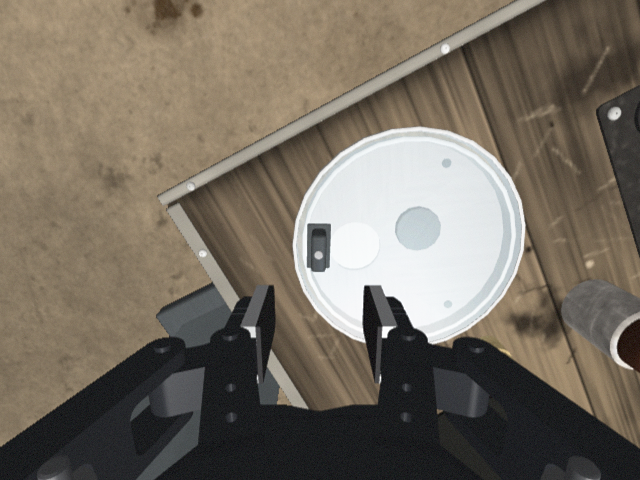

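The grip shows at (308–331, 223–271), about 2–3 mm farther along tool +x than I expected. I'll correct for that and descend.

apply_moves([
  [0, 0, 0, 0.0025, -0.0013, 0.025, 0.45],
  [0, 0, 0, 0.0025, -0.0013, 0.05, 0.45],
  [0, 0, 0, 0.0025, -0.0013, 0.0725, 0.45],
  [0, 0, 0, 0.0025, -0.0013, 0.085, 0.45],
  [0, 0, 0, 0.0025, -0.0013, 0.0913, 0.45],
  [0, 0, 0, 0.0025, -0.0013, 0.0913, 0.45],
  [0, 0, 0, 0.0025, -0.0013, 0.0913, 0.45],
], grip_force=25)

```text
time_s: 3.62
tcp_pos: [0.4656, 0.3559, 0.0298]
ee_rot: [[0.455, 0.891, 0.003], [0.89, -0.455, 0.003], [0.004, 0.001, -1.0]]
force: [-0.6, -0.3, 0.5]
finger_gap: 0.0385
gripper_force: 0.0
```

```bash
python3 - <<'E'
from m import *
s=telemetry.get_state();print(s['tcp_pos'],s['joint_pos'],s['force'])
im,K=snap('wrist','w2')
E
```

```text
[0.4656 0.3559 0.0298] [-0.1589  0.7057 -0.7803  1.6408  0.5617  1.0283 -1.5891] [-0.5877 -0.3033  0.5378]
```

View pics/w2.png

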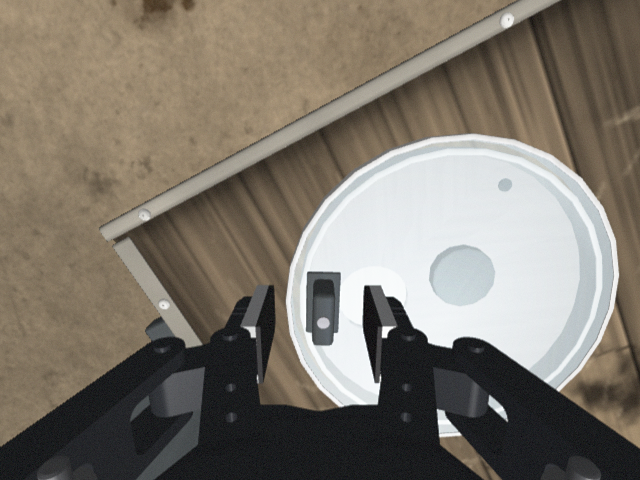

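The grip sits centred between the open pads, at u≈322 against a mid-gap of about 319, so I'm closing on it.

In the tool's units: 0.001 m is 0.0013, 0.0005 m is 0.0006.

apply_moves([
  [0, 0, 0, 0, 0.0013, 0.0006, 0.2],
  [0, 0, 0, 0, 0.0013, 0.0006, 0.0],
  [0, 0, 0, 0, 0.0013, 0.0006, 0.0],
  [0, 0, 0, 0, 0.0013, 0.0006, 0.0],
  [0, 0, 0, 0, 0.0013, 0.0006, 0.0],
  [0, 0, 0, 0, 0.0013, 0.0006, 0.0],
], grip_force=70)

```text
time_s: 4.17
tcp_pos: [0.4664, 0.3552, 0.0288]
ee_rot: [[0.455, 0.891, 0.002], [0.891, -0.455, 0.002], [0.003, 0.001, -1.0]]
force: [0.0, -0.2, 5.3]
finger_gap: 0.0067
gripper_force: 70.7
```

In the tool's units: -0.0156 m is -0.0195, -0.0131 m is -0.0164, 0.12 rad is 0.0382.

apply_moves([
  [0.0064, 0, 0, 0, 0.0001, -0.0034, 0],
  [0.0127, 0, 0, 0, 0.0004, -0.0066, 0],
  [0.0191, 0, 0, 0, 0.0006, -0.01, 0],
  [0.0255, 0, 0, 0, 0.001, -0.0131, 0],
  [0.0318, 0, 0, 0, 0.0014, -0.0164, 0],
  [0.0382, 0, 0, 0, 0.0019, -0.0195, 0],
  [0.0382, 0, 0, 0, 0.0019, -0.0195, 0],
  [0.0382, 0, 0, 0, 0.0019, -0.0195, 0],
  [0.0382, 0, 0, 0, 0.0019, -0.0195, 0],
  [0.0382, 0, 0, 0, 0.0019, -0.0195, 0],
])

```text
time_s: 5.0
tcp_pos: [0.4673, 0.3538, 0.0432]
ee_rot: [[0.454, 0.885, -0.105], [0.891, -0.451, 0.055], [0.001, -0.119, -0.993]]
force: [3.3, -0.8, 0.3]
finger_gap: 0.0068
gripper_force: 69.9
```

```bash
python3 - <<'E'
from m import *
s=telemetry.get_state();print(s['tcp_pos'],s['joint_pos'],s['force'],s['wrist_torque'])
im,K=snap('scene','s1');a=cv2.resize(im[270:390,180:340],None,fx=5,fy=5,interpolation=cv2.INTER_CUBIC)
cv2.imwrite('pics/s1c.png',cv2.cvtColor(a,cv2.COLOR_RGB2BGR))
E
```

```text
[0.4673 0.3538 0.0432] [-0.0778  0.7487 -0.8349  1.5673  0.4691  1.1061 -1.4722] [ 3.3033 -0.761   0.3186] [-0.3928 -0.7488  0.071 ]
```

View pics/s1c.png

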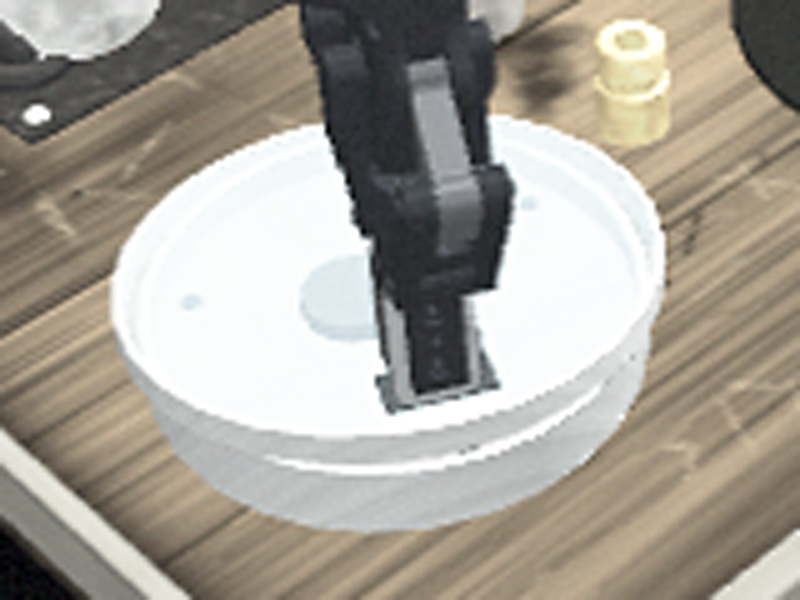

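The lid is tipped with its grip side raised and its far edge still on the dish. Next is a level lift and the carry.

```bash
python3 - <<'E'
from m import *
for p in((.4664,.3552,.071),(.435,.287,.071),(.435,.197,.071),(.4512,.119,.071)):print(go(p,-.473))
E
```

```text
[-0.1189 -0.0011  0.0014  0.0009 -0.0047 -0.0274]
[-0.1189 -0.0011  0.0014 -0.0741 -0.0017 -0.0279]
[-0.1189 -0.0011  0.0014 -0.1543  0.0389 -0.0328]
[-0.1189 -0.0011  0.0014 -0.2164  0.0884 -0.0388]
```

In the tool's units: -0.0274 m is -0.0343, -0.0047 m is -0.0059, -0.119 rad is -0.0379.

apply_moves([
  [-0.0048, 0, 0, 0, -0.0006, -0.0063, 0],
  [-0.0127, 0, 0, 0, -0.0013, -0.0125, 0],
  [-0.0191, 0, 0, 0, -0.0025, -0.0188, 0],
  [-0.0255, 0, 0, 0, -0.0038, -0.025, 0],
  [-0.0318, 0, 0, 0, -0.005, -0.0296, 0],
  [-0.0379, -0.0003, 0.0003, 0.0013, -0.0059, -0.0343, 0],
  [-0.0379, -0.0003, 0.0003, 0.0013, -0.0059, -0.0343, 0],
  [-0.0379, -0.0003, 0.0003, 0.0013, -0.0059, -0.0343, 0],
])

```text
time_s: 5.72
tcp_pos: [0.4657, 0.3565, 0.0717]
ee_rot: [[0.454, 0.891, 0.0], [0.891, -0.454, 0.001], [0.001, -0.0, -1.0]]
force: [-1.0, -0.3, -1.6]
finger_gap: 0.007
gripper_force: 69.8
```

```bash
python3 - <<'E'
from m import *
s=telemetry.get_state();print(s['joint_pos'],s['wrist_torque'])
im,K=snap('scene','s2')
a=-.473
for p in((.4664,.3552,.071),(.435,.287,.071),(.435,.197,.071),(.4512,.119,.071)):print(go(p,-.473))
E
```

```text
[-0.1407  0.6609 -0.8136  1.6003  0.5209  1.1086 -1.5577] [0.0289 0.0382 0.0193]
[-0.0006 -0.0004  0.0005 -0.0003  0.0005  0.0002]
[-0.0006 -0.0004  0.0005 -0.0753  0.0036  0.0002]
[-0.0006 -0.0004  0.0005 -0.1554  0.0445  0.0001]
[-0.0006 -0.0004  0.0005 -0.2175  0.0944  0.0001]
```

View pics/s2.png

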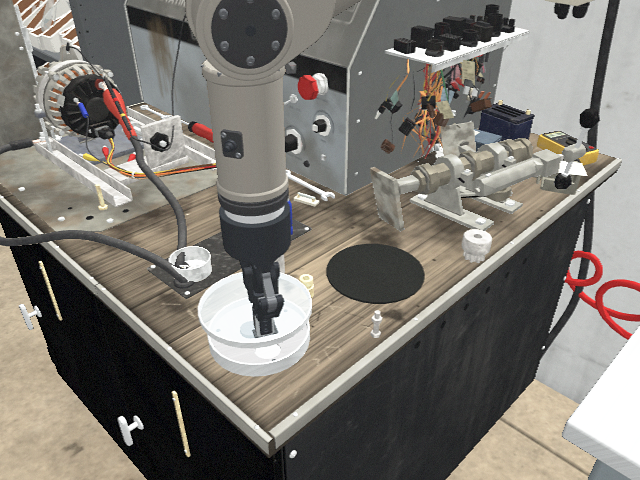

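The lid is clear of the dish, level and low, around (255,315) in the scene view. I'm carrying it to the pad.

In the tool's units: -0.187 m is -0.2338, 0.0445 m is 0.0556.

apply_moves([
  [0, 0, 0, -0.0188, 0, 0, 0],
  [0, 0, 0, -0.0438, 0.0013, 0, 0],
  [0, 0, 0, -0.0688, 0.0025, 0, 0],
  [0, 0, 0, -0.0944, 0.005, 0, 0],
  [0, 0, 0, -0.1188, 0.0175, 0, 0],
  [0, 0, 0, -0.1438, 0.03, 0, 0],
  [0, 0, 0, -0.1688, 0.0425, 0, 0],
  [0, 0, 0, -0.1944, 0.0556, 0, 0],
  [0, 0, 0, -0.2138, 0.07, 0, 0],
  [0, 0, 0, -0.2338, 0.0863, 0, 0],
])

```text
time_s: 6.6
tcp_pos: [0.4422, 0.1561, 0.0706]
ee_rot: [[0.456, 0.89, -0.002], [0.89, -0.456, 0.001], [-0.0, -0.002, -1.0]]
force: [0.9, -0.7, -1.9]
finger_gap: 0.007
gripper_force: 69.7
```

In the tool's units: -0.0305 m is -0.0381, 0.0255 m is 0.0319.

apply_moves([
  [0, 0, 0, -0.0175, 0.0138, 0, 0],
  [0, 0, 0, -0.0313, 0.025, 0, 0],
  [0, 0, 0, -0.0381, 0.0319, 0, 0],
  [0, 0, 0, -0.0381, 0.0319, 0, 0],
  [0, 0, 0, -0.0381, 0.0319, 0, 0],
  [0, 0, 0, -0.0381, 0.0319, 0, 0],
])

```text
time_s: 7.1
tcp_pos: [0.451, 0.1203, 0.071]
ee_rot: [[0.454, 0.891, -0.001], [0.891, -0.454, 0.002], [0.002, -0.002, -1.0]]
force: [0.0, 0.8, -1.0]
finger_gap: 0.0069
gripper_force: 69.7
```

```bash
python3 - <<'E'
from m import *
s=telemetry.get_state();print(s['tcp_pos'],s['joint_pos'],s['wrist_torque'])
im,K=snap('top','t3')
hsv=cv2.cvtColor(im,cv2.COLOR_RGB2HSV);v=hsv[...,2];sa=hsv[...,1]
for z in(.063,.067):
  h,_=big((v>150)&(sa<45),(295,215,400,325));print('lid?',circ(K,h,z))
print(go((.4512,.119,.0175),-.473))
E
```

```text
[0.451  0.1203 0.071 ] [ 0.407   0.4539 -0.8904  1.9254  0.4254  0.9624 -1.1554] [0.0488 0.1367 0.0239]
lid? (array([0.4884, 0.0851]), np.float64(0.08623282138966396))
lid? (array([0.488 , 0.0854]), np.float64(0.0859288422960753))
[-0.0015 -0.0016  0.0022 -0.0013  0.001   0.0535]
```

In the tool's units: 0.0545 m is 0.0681, 0.0535 m is 0.0669.

apply_moves([
  [0, 0, 0, 0, 0, 0.015, 0],
  [0, 0, 0, 0, 0, 0.0325, 0],
  [0, 0, 0, 0, 0, 0.0475, 0],
  [0, 0, 0, 0, 0, 0.0575, 0],
  [0, 0, 0, 0, 0, 0.0625, 0],
  [0, 0, 0, 0, 0, 0.065, 0],
  [0, 0, 0, 0, 0, 0.0669, 0],
  [0, 0, 0, 0, 0, 0.0681, 0],
  [0, 0, 0, 0, 0, 0.0681, 0],
  [0, 0, 0, 0, 0, 0.0681, 0],
])

```text
time_s: 7.98
tcp_pos: [0.4517, 0.1193, 0.0169]
ee_rot: [[0.455, 0.89, 0.001], [0.89, -0.455, 0.001], [0.001, -0.0, -1.0]]
force: [0.1, 0.1, -0.4]
finger_gap: 0.0067
gripper_force: 69.8
```

In the tool's units: -0.09 m is -0.1125, -0.05 m is -0.0625.

apply_moves([
  [0, 0, 0, 0, 0, 0.0006, 0.15],
  [0, 0, 0, 0, 0, 0, 0.3],
  [0, 0, 0, 0, 0, 0, 0.45],
  [0, 0, 0, 0, 0, 0, 0.45],
  [0, 0, 0, 0, 0, 0, 0.45],
  [0, 0, 0, 0, 0, -0.025, 0.45],
  [0, 0, 0, 0, 0, -0.0625, 0.45],
  [0, 0, 0, 0, 0, -0.1125, 0.45],
  [0, 0, 0, 0, 0, -0.1125, 0.45],
  [0, 0, 0, 0, 0, -0.1125, 0.45],
])

```text
time_s: 8.82
tcp_pos: [0.4534, 0.1197, 0.1086]
ee_rot: [[0.456, 0.89, 0.005], [0.89, -0.456, 0.002], [0.004, 0.004, -1.0]]
force: [-0.3, -0.3, -1.3]
finger_gap: 0.0386
gripper_force: 0.0
```

```bash
python3 - <<'E'
from m import *
s=telemetry.get_state();print(s['tcp_pos'],s['joint_pos'],s['force'])
for p in((.40,.20,.18),(.44,.25,.2)):print(go(p,-.473))
E
```

```text
[0.4534 0.1197 0.1086] [ 0.4468  0.4019 -0.9292  1.8827  0.3736  1.036  -1.1108] [-0.3462 -0.3337 -1.3378]
[ 0.0038 -0.0039 -0.0002  0.0475 -0.0838 -0.0715]
[ 0.0038 -0.0039 -0.0002  0.1103 -0.071  -0.0912]
```

In the tool's units: 0.15 m is 0.1875, 0.13 m is 0.1625, -1.1 rad is -0.3501.

apply_moves([
  [0, 0, -0.0159, 0, 0, -0.05, 0.2],
  [0.0013, -0.0013, -0.0509, 0, 0, -0.1, 0],
  [0.0013, -0.0013, -0.0891, 0.0125, 0, -0.125, 0],
  [0.0013, -0.0013, -0.1273, 0.0375, 0, -0.1375, 0],
  [0.0013, -0.0013, -0.1655, 0.0625, -0.0125, -0.1375, 0],
  [0.0013, -0.0013, -0.2037, 0.0875, -0.0125, -0.1375, 0],
  [0.0013, -0.0013, -0.2419, 0.1125, -0.0125, -0.1375, 0],
  [0.0013, -0.0013, -0.2801, 0.1375, -0.0125, -0.1375, 0],
  [0.0013, -0.0013, -0.3183, 0.1625, -0.0125, -0.1375, 0],
  [0.0013, -0.0013, -0.3501, 0.1875, -0.0125, -0.1375, 0],
], grip_force=30)

```text
time_s: 9.65
tcp_pos: [0.5107, 0.2571, 0.2144]
ee_rot: [[-0.591, 0.806, -0.007], [0.806, 0.591, -0.005], [-0.0, -0.008, -1.0]]
force: [0.4, 0.1, 0.3]
finger_gap: -0.0002
gripper_force: 0.0
```

```bash
python3 - <<'E'
from m import *
s=telemetry.get_state();print(s['tcp_pos'],s['joint_pos'])
for p in((.56,.325,.2),):print(go(p,1.43))
E
```

```text
[0.5107 0.2571 0.2144] [ 0.2117  0.6165 -1.1419  1.4411  0.5568  1.4456 -0.2981]
[-0.008  -0.0033 -0.7973  0.0256  0.0801  0.0137]
```

In the tool's units: 0.06 m is 0.075, 0.0137 m is 0.0171, -0.008 rad is -0.0025.

apply_moves([
  [0, 0, -0.035, 0.0063, 0.015, 0.0025, 0],
  [-0.0025, -0.001, -0.07, 0.0125, 0.03, 0.005, 0],
  [-0.0025, -0.001, -0.105, 0.0163, 0.045, 0.0088, 0],
  [-0.0025, -0.001, -0.1401, 0.0213, 0.06, 0.0125, 0],
  [-0.0025, -0.001, -0.1751, 0.025, 0.075, 0.0171, 0],
])

```text
time_s: 10.07
tcp_pos: [0.5473, 0.3085, 0.2003]
ee_rot: [[-0.926, 0.378, 0.001], [0.378, 0.926, -0.001], [-0.001, -0.0, -1.0]]
force: [-0.2, -0.4, -0.4]
finger_gap: 0.0
gripper_force: 0.0
```

```bash
python3 - <<'E'
from m import *
s=telemetry.get_state();print(s['tcp_pos'],s['joint_pos'])
for p in((.56,.325,.2),):print(go(p,1.43))
E
```

```text
[0.5473 0.3085 0.2003] [ 0.0899  0.7642 -1.1811  1.2995  0.6972  1.5111  0.1696]
[-0.0005  0.001  -0.2467 -0.0055  0.0201  0.0003]
```

In the tool's units: 0.02 m is 0.025, -0.0055 m is -0.0069, -0.2467 rad is -0.0785.

apply_moves([
  [0, 0, -0.0318, -0.0025, 0.0125, 0, 0],
  [0, 0.0003, -0.0637, -0.005, 0.0213, 0, 0],
  [0, 0.0003, -0.0785, -0.0069, 0.025, 0, 0],
  [0, 0.0003, -0.0785, -0.0069, 0.025, 0, 0],
  [0, 0.0003, -0.0785, -0.0069, 0.025, 0, 0],
])

```text
time_s: 10.48
tcp_pos: [0.5598, 0.3244, 0.2008]
ee_rot: [[-0.989, 0.147, -0.0], [0.147, 0.989, -0.0], [0.0, -0.0, -1.0]]
force: [0.2, -0.7, 0.6]
finger_gap: -0.0001
gripper_force: 0.0
```

```bash
python3 - <<'E'
from m import *
s=telemetry.get_state();print(s['tcp_pos'],s['joint_pos'])
im,K=snap('wrist','w3'); print(np.array(K['R']),-np.array(K['R']).T@np.array(K['t']))
E
```

```text
[0.5598 0.3244 0.2008] [ 0.0486  0.8085 -1.1955  1.2352  0.7384  1.5481  0.3986]
[[ 0.1471  0.9891 -0.0004]
 [ 0.9494 -0.1411  0.2807]
 [ 0.2776 -0.0417 -0.9598]] [0.4878 0.3357 0.3441]
```

View pics/w3.png

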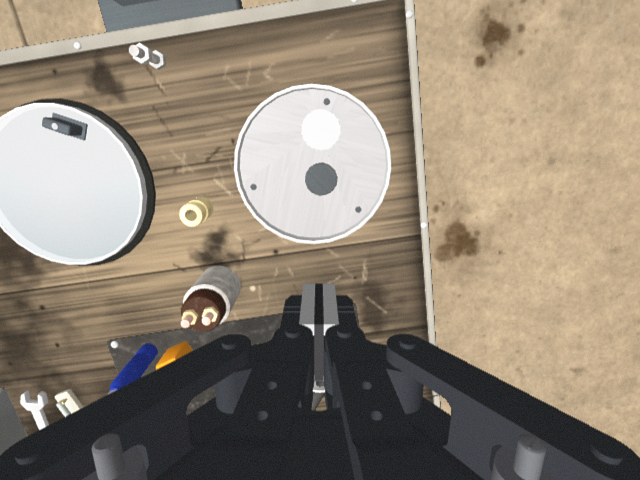

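The wrist view shows the open dish around (313,163), with the recess bright at (321,129) and the disc dark at (321,179). The lid lies on the pad at about (72,183). The closed tips are at (303–336, 285).

```bash
python3 - <<'E'
from m import *
im,K=load('w3'); hsv=cv2.cvtColor(im,cv2.COLOR_RGB2HSV);v=hsv[...,2];s=hsv[...,1]
h,_=big(v<100,(300,158,342,200));print('disc',cv2.minEnclosingCircle(h.astype(np.float32)),circ(K,h,.018))
h,_=big(v>248,(298,105,345,152));print('pocket',circ(K,h,.011),circ(K,h,.006))
h,_=big((v>150)&(s<40),(225,75,400,250));print('dish rim',circ(K,h,.022))
h,_=big((v>150)&(s<40),(0,90,145,275));print('lid',circ(K,h,.013))
print('dish box tips',proj(K,telemetry.get_state()['tcp_pos']))
E
```

```text
Traceback (most recent call last):
  File "m.py", line 10, in big
    c=max(cv2.findContours(m,cv2.RETR_EXTERNAL,cv2.CHAIN_APPROX_NONE)[0],key=cv2.contourArea); return cv2.convexHull(c)[:,0].astype(float),c
ValueError: max() iterable argument is empty
```

```bash
python3 - <<'E'
from m import *
im,K=load('w3'); hsv=cv2.cvtColor(im,cv2.COLOR_RGB2HSV);v=hsv[...,2];s=hsv[...,1]
print(v[179,321],v[129,321],v[160,300])
h,_=big(v<(int(v[179,321])+int(v[160,300]))//2,(300,158,342,200));print('disc',circ(K,h,.018))
h,_=big(v>(int(v[129,321])+int(v[160,300]))//2,(298,105,345,152));print('pocket',circ(K,h,.011),circ(K,h,.006))
h,_=big((v>150)&(s<40),(225,75,400,250));print('dish rim',circ(K,h,.022))
h,_=big((v>150)&(s<40),(0,90,145,275));print('lid',circ(K,h[h[:,0]>2],.013))
print('tips',proj(K,telemetry.get_state()['tcp_pos']))
E
```

```text
117 253 232
disc (array([0.5273, 0.3318]), np.float64(0.014657390269005302))
pocket (array([0.4847, 0.3377]), np.float64(0.017660786065355448)) (array([0.4847, 0.3377]), np.float64(0.017925882939359504))
dish rim (array([0.5163, 0.3255]), np.float64(0.07000916782646519))
lid (array([0.501 , 0.0913]), np.float64(0.07534476466649659))
tips [317.1078 305.5505]
```

```bash
python3 - <<'E'
from m import *
u=np.array([-.9905,.137]); P=np.array([.4845,.3375])
for d,z in((.073,.05),(.073,.0135),(.026,.0135),(.023,.0135)): print(go(np.r_[P-u*d,z],1.433),P-u*d)
E
```

```text
[ 0.0001  0.0006 -0.01    0.0036  0.0027  0.1513] [0.5568 0.3275]
[ 0.0001  0.0006 -0.01    0.0036  0.0027  0.1878] [0.5568 0.3275]
[ 0.0001  0.0006 -0.01    0.0506  0.0022  0.1877] [0.5103 0.3339]
[ 0.0001  0.0006 -0.01    0.0536  0.0022  0.1877] [0.5073 0.3343]
```

In the tool's units: 0.17 m is 0.2125, 0.0036 m is 0.0045, -0.01 rad is -0.0032.

apply_moves([
  [0, 0, -0.0016, 0.0025, 0.0025, 0.0438, 0],
  [0, 0, -0.0032, 0.0045, 0.0034, 0.0875, 0],
  [0, 0, -0.0032, 0.0045, 0.0034, 0.1313, 0],
  [0, 0, -0.0032, 0.0045, 0.0034, 0.1688, 0],
  [0, 0, -0.0032, 0.0045, 0.0034, 0.2, 0],
  [0, 0, -0.0032, 0.0045, 0.0034, 0.2125, 0],
  [0, 0, -0.0032, 0.0045, 0.0034, 0.2125, 0],
  [0, 0, -0.0032, 0.0045, 0.0034, 0.2125, 0],
])

```text
time_s: 11.2
tcp_pos: [0.5576, 0.3282, 0.0332]
ee_rot: [[-0.991, 0.137, 0.002], [0.137, 0.991, 0.002], [-0.002, 0.002, -1.0]]
force: [-0.3, 0.5, 0.7]
finger_gap: -0.0001
gripper_force: 0.0
```

```bash
python3 - <<'E'
from m import *
s=telemetry.get_state();print(s['joint_pos'])
u=np.array([-.9905,.137]); P=np.array([.4845,.3375])
for d,z in((.073,.0135),(.023,.0135)): print(go(np.r_[P-u*d,z],1.433))
E
```

```text
[ 0.0469  0.9569 -1.0992  1.4415  0.8674  1.2696  0.3007]
[ 0.0022  0.002   0.0002  0.0008 -0.0008  0.0197]
[ 0.0022  0.002   0.0002  0.0508 -0.0008  0.0195]
```

In the tool's units: 0.028 m is 0.035, 0.024 m is 0.03, 0.002 rad is 0.0006.

apply_moves([
  [0.0006, 0.0006, 0, 0.0006, -0.0013, 0.0125, 0],
  [0.0006, 0.0006, 0, 0.0006, -0.0013, 0.02, 0],
  [0.0006, 0.0006, 0, 0.0006, -0.0013, 0.0238, 0],
  [0.0006, 0.0006, 0, 0.0006, -0.0013, 0.0244, 0],
  [0.0006, 0.0006, 0, 0.005, -0.0013, 0.0244, 0],
  [0.0006, 0.0006, 0, 0.0113, -0.0013, 0.0244, 0],
  [0.0006, 0.0006, 0, 0.0175, -0.0013, 0.0244, 0],
  [0.0006, 0.0006, 0, 0.0238, -0.0013, 0.0244, 0],
  [0.0006, 0.0006, 0, 0.03, -0.0013, 0.0244, 0],
  [0.0006, 0.0006, 0, 0.035, -0.0013, 0.0244, 0],
])

```text
time_s: 12.03
tcp_pos: [0.5289, 0.3313, 0.0133]
ee_rot: [[-0.991, 0.136, 0.0], [0.136, 0.991, 0.0], [-0.0, 0.0, -1.0]]
force: [-0.3, -0.1, -0.0]
finger_gap: -0.0001
gripper_force: 0.3
```

```bash
python3 - <<'E'
from m import *
s=telemetry.get_state();print(s['tcp_pos'],s['force'],s['joint_pos'])
u=np.array([-.9905,.137]); P=np.array([.4845,.3375])
for d,z in((.026,.0135),(.023,.0135)): print(go(np.r_[P-u*d,z],1.433))
im,K=snap('wrist','w4'); hsv=cv2.cvtColor(im,cv2.COLOR_RGB2HSV);v=hsv[...,2]
print(proj(K,(.4845,.3375,.011)),proj(K,np.r_[P-u*.022,.018]))
q=proj(K,np.r_[P-u*.017,.018]).astype(int)
print(v[q[1]-60:q[1]+60:6,q[0]])
E
```

```text
[0.5289 0.3313 0.0133] [-0.2727 -0.0754 -0.0124] [ 0.0453  0.9506 -1.0935  1.5259  0.8803  1.216   0.2383]
[ 0.      0.0002  0.0016  0.0189  0.0001 -0.0002]
[ 0.      0.0002  0.0016  0.0219  0.0001 -0.0002]
[317.5527 204.0305] [317.4737 259.8936]
[245 246 245 245 171  98 105 101 106  99 104 105 101 105 101 103  49  30
  31  35]
```

```bash
python3 - <<'E'
from m import *
im,K=load('w4');v=im.max(2).astype(int)
u=np.array([-.9905,.137]); P=np.array([.4845,.3375])
h,_=big((v<160)&(v>75),(250,150,400,340)); 
front=h[h[:,1]<np.median(h[:,1])]
print(circ(K,front,.018),circ(K,h,.018)); 
col=v[:,317]; r=np.where((col[:-1]>75)&(col[1:]<=75))[0]; print(r[:6],[ray(K,317,x,.018)[:2] for x in r[:4]], 'tcp along',(np.array(load('w4')[1]['t'])*0)[0])
E
```

```text
(array([0.5013, 0.3357]), np.float64(0.014883130417544065)) (array([0.5136, 0.3341]), np.float64(0.023442084889028547))
[212 283 410] [array([0.4863, 0.337 ]), array([0.5165, 0.3329]), array([0.5806, 0.324 ])] tcp along -0.0
```

In the tool's units: 0.0185 m is 0.0231, 0.017 m is 0.0213.

apply_moves([
  [0, 0, 0, 0.0038, 0, 0, 0],
  [0, 0, 0, 0.0075, 0, 0, 0],
  [0, 0, 0, 0.0113, 0, 0, 0],
  [0, 0, 0, 0.015, 0, 0, 0],
  [0, 0, 0, 0.0181, 0, 0, 0],
  [0, 0, 0, 0.0213, 0, 0, 0],
  [0, 0, 0, 0.0231, 0, 0, 0],
  [0, 0, 0, 0.0231, 0, 0, 0],
])

```text
time_s: 12.75
tcp_pos: [0.5105, 0.3337, 0.0129]
ee_rot: [[-0.991, 0.136, -0.001], [0.136, 0.991, -0.0], [0.001, -0.0, -1.0]]
force: [0.2, -0.3, 0.9]
finger_gap: 0.0002
gripper_force: 0.0
```

```bash
cat > d.py <<'E'
from m import *
import sys
s=telemetry.get_state();print(s['tcp_pos'],s['force'])
im,K=snap('wrist',sys.argv[1]);v=im.max(2).astype(int)
c=proj(K,(.4845,.3375,.013)); x,y=c.astype(int)
h,_=big((v<160)&(v>75),(x-70,y-70,x+70,y+70))
f=h[h[:,1]<h[:,1].min()+.45*np.ptp(h[:,1])]
for z in(.013,.018):print(z,circ(K,f,z),circ(K,h,z))
E
python3 d.py w5
```

```text
[0.5105 0.3337 0.0129] [ 0.2441 -0.2971  0.9482]
0.013 (array([0.4846, 0.3378]), np.float64(0.014382245325293221)) (array([0.4945, 0.3364]), np.float64(0.022063913880362673))
0.018 (array([0.483, 0.338]), np.float64(0.01388031736331153)) (array([0.4925, 0.3367]), np.float64(0.02129390230868835))
```

In the tool's units: -0.13 m is -0.1625, -0.11 m is -0.1375.

apply_moves([
  [0, 0, 0, -0.0038, 0, -0.0013, 0],
  [0, 0, 0, -0.01, 0, -0.0125, 0],
  [0, 0, 0, -0.0188, 0, -0.05, 0],
  [0, 0, 0, -0.0375, 0, -0.1, 0],
  [0, 0, 0, -0.0563, 0, -0.1375, 0],
  [0, 0, 0, -0.0625, 0, -0.1625, 0],
  [0, 0, 0, -0.0625, 0, -0.1625, 0],
])

```text
time_s: 13.38
tcp_pos: [0.5651, 0.3284, 0.1497]
ee_rot: [[-0.99, 0.141, 0.008], [0.141, 0.99, 0.007], [-0.007, 0.008, -1.0]]
force: [0.5, 1.5, 0.4]
finger_gap: 0.0002
gripper_force: 0.0
```

```bash
python3 d.py w6; python3 - <<'E'
from h import *
im,K=load('w6');x,y=proj(K,(.4845,.3375,.013)).astype(int)
a=cv2.resize(im[max(y-75,0):y+75,x-75:x+75],None,fx=4,fy=4);cv2.imwrite('pics/w6c.png',cv2.cvtColor(a,cv2.COLOR_RGB2BGR))
print(telemetry.get_state()['joint_pos'])
E
```

```text
[0.5651 0.3284 0.1497] [0.508  1.4726 0.3592]
0.013 (array([0.051 , 0.3984]), np.float64(0.3934824334912383)) (array([0.4384, 0.3419]), np.float64(0.049279534919190814))
0.018 (array([0.0513, 0.3984]), np.float64(0.3940370849843204)) (array([0.4393, 0.3418]), np.float64(0.048398058826073176))
[ 0.05279085  0.85190579 -1.16687879  1.3094784   0.77268625  1.4487769
  0.37675584]
```

View pics/w6c.png

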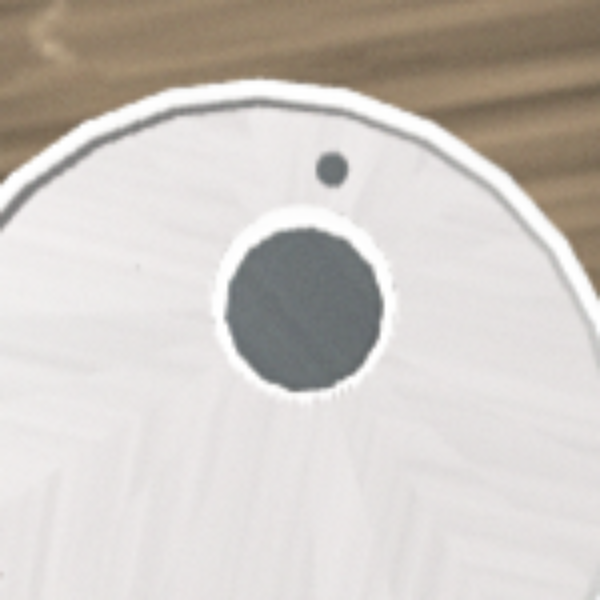

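The disc sits flat in the recess with a bright ring all the way round it. Now back to the lid.

```bash
python3 - <<'E'
from m import *
for p in((.56,.325,.2),(.51,.257,.21),(.452,.119,.12)):print(go(p,-.473))
E
```

```text
[ 0.0073 -0.002   1.9041  0.0026 -0.003  -0.0532]
[ 0.0073 -0.002   1.9041  0.0426 -0.0772 -0.0637]
[ 0.0073 -0.002   1.9041  0.0812 -0.2224  0.0254]
```

In the tool's units: -0.113 m is -0.1413, -0.003 m is -0.0038, 1.14 rad is 0.3629.

apply_moves([
  [0, 0, 0.0318, 0.0038, -0.0038, -0.0375, 0],
  [0, 0, 0.0637, 0.01, -0.0125, -0.0688, 0],
  [0, 0, 0.0955, 0.0163, -0.025, -0.075, 0],
  [0, 0, 0.1337, 0.0225, -0.0375, -0.075, 0.2],
  [0, 0, 0.1719, 0.03, -0.05, -0.075, 0.45],
  [0, 0, 0.2101, 0.0375, -0.065, -0.075, 0.45],
  [0, 0, 0.2483, 0.045, -0.08, -0.075, 0.45],
  [0, 0, 0.2865, 0.0538, -0.0963, -0.075, 0.45],
  [0, 0, 0.3247, 0.06, -0.1188, -0.0688, 0.45],
  [0, 0, 0.3629, 0.0663, -0.1413, -0.0625, 0.45],
])

```text
time_s: 14.27
tcp_pos: [0.4916, 0.2214, 0.192]
ee_rot: [[-0.285, 0.958, -0.002], [0.958, 0.285, -0.001], [-0.0, -0.002, -1.0]]
force: [-0.4, -0.2, -0.1]
finger_gap: 0.0382
gripper_force: 0.0
```

```bash
python3 - <<'E'
from m import *
s=telemetry.get_state();print(s['tcp_pos'],s['joint_pos'])
for p in((.452,.119,.12),):print(go(p,-.473))
E
```

```text
[0.4916 0.2214 0.192 ] [ 0.2793  0.5182 -1.0611  1.5766  0.4614  1.3233 -0.5525]
[-0.0019  0.0008  0.7624 -0.0869 -0.067   0.0722]
```

In the tool's units: -0.087 m is -0.1088, -0.067 m is -0.0838, -0.002 rad is -0.0006.

apply_moves([
  [0, 0, 0.035, -0.0175, -0.0138, 0.015, 0.45],
  [0, 0, 0.07, -0.035, -0.0275, 0.03, 0.45],
  [0, 0, 0.105, -0.0525, -0.0413, 0.045, 0.45],
  [0, 0, 0.1401, -0.07, -0.055, 0.06, 0.45],
  [0, 0, 0.1751, -0.0875, -0.0688, 0.075, 0.45],
  [0, 0, 0.2101, -0.1, -0.0775, 0.0838, 0.45],
  [-0.0006, 0.0003, 0.2426, -0.1088, -0.0838, 0.09, 0.45],
  [-0.0006, 0.0003, 0.2426, -0.1088, -0.0838, 0.09, 0.45],
  [-0.0006, 0.0003, 0.2426, -0.1088, -0.0838, 0.09, 0.45],
  [-0.0006, 0.0003, 0.2426, -0.1088, -0.0838, 0.09, 0.45],
])

```text
time_s: 15.1
tcp_pos: [0.454, 0.1202, 0.1212]
ee_rot: [[0.448, 0.894, 0.002], [0.894, -0.448, 0.002], [0.002, 0.001, -1.0]]
force: [0.2, 1.5, 0.1]
finger_gap: 0.0385
gripper_force: 0.0
```

```bash
python3 - <<'E'
from m import *
s=telemetry.get_state();print(s['tcp_pos'],s['joint_pos'])
im,K=snap('wrist','w7');hsv=cv2.cvtColor(im,cv2.COLOR_RGB2HSV);v=hsv[...,2];sa=hsv[...,1]
c=proj(K,(.502,.093,.013));print(c)
x,y=c.astype(int)
h,_=big((v>150)&(sa<45),(x-140,max(y-140,0),x+140,min(y+140,480)))
print('lid',h.min(0),h.max(0),circ(K,h,.013),circ(K,h[h[:,1]<y+30],.013))
g=proj(K,(.4517,.1193,.031));x,y=g.astype(int);h,cc=big(v<110,(x-25,y-45,x+25,y+35));print('grip',g,cv2.boundingRect(cc),[proj(K,(.4517+.89*a+.455*b,.1193-.455*a+.89*b,.031)).round() for a in(-.0045,.0045) for b in(-.012,.012)])
# same for dish/lid in w1
im,K=load('w1');hsv=cv2.cvtColor(im,cv2.COLOR_RGB2HSV);v=hsv[...,2];sa=hsv[...,1]
h,_=big((v>150)&(sa<45),(285,115,535,350));print('w1 lid',circ(K,h[h[:,1]<290],.025))
print(go((.4517,.1193,.017),-.473))
E
```

```text
[0.454  0.1202 0.1212] [ 0.4312  0.3771 -0.9039  1.8629  0.3374  1.0608 -1.0708]
[395.3855 238.8494]
lid [293. 135.] [497. 328.] (array([0.5011, 0.0916]), np.float64(0.07525402803944203)) (array([0.5012, 0.0917]), np.float64(0.07513481917518804))
grip [318.2016 244.9448] (309, 225, 14, 36) [array([312., 261.]), array([312., 228.]), array([325., 261.]), array([325., 228.])]
w1 lid (array([0.5161, 0.3262]), np.float64(0.07501884089950601))
[ 0.0013 -0.0027  0.008  -0.0025 -0.0019  0.1044]
```

In the tool's units: 0.104 m is 0.13, -0.0025 m is -0.0031, 0.008 rad is 0.0025.

apply_moves([
  [0, 0, 0.0013, -0.0013, -0.0013, 0.0375, 0.45],
  [0.0003, -0.0006, 0.0025, -0.0031, -0.0025, 0.075, 0.45],
  [0.0003, -0.0006, 0.0025, -0.0031, -0.0025, 0.1063, 0.45],
  [0.0003, -0.0006, 0.0025, -0.0031, -0.0025, 0.1213, 0.45],
  [0.0003, -0.0006, 0.0025, -0.0031, -0.0025, 0.1288, 0.45],
  [0.0003, -0.0006, 0.0025, -0.0031, -0.0025, 0.13, 0.45],
  [0.0003, -0.0006, 0.0025, -0.0031, -0.0025, 0.13, 0.45],
  [0.0003, -0.0006, 0.0025, -0.0031, -0.0025, 0.13, 0.45],
])

```text
time_s: 15.82
tcp_pos: [0.4527, 0.1189, 0.0184]
ee_rot: [[0.458, 0.889, 0.003], [0.889, -0.458, 0.0], [0.002, 0.002, -1.0]]
force: [0.7, -0.6, -0.2]
finger_gap: 0.0383
gripper_force: 0.0
```

apply_moves([
  [0, 0, 0, 0, 0, 0, 0.2],
  [0, 0, 0, 0, 0, 0, 0],
  [0, 0, 0, 0, 0, 0, 0],
  [0, 0, 0, 0, 0, 0, 0],
  [0, 0, 0, 0, 0, 0, 0],
  [0, 0, 0, 0, 0, 0, 0],
], grip_force=70)

```text
time_s: 16.32
tcp_pos: [0.452, 0.1182, 0.0181]
ee_rot: [[0.459, 0.889, 0.002], [0.889, -0.459, -0.001], [0.0, 0.002, -1.0]]
force: [-1.1, -0.5, 6.5]
finger_gap: 0.0072
gripper_force: 69.8
```

```bash
python3 - <<'E'
from m import *
s=telemetry.get_state();print(s['tcp_pos'],s['force'],s['ee_rot'])
z=s['tcp_pos'][2]+.055
for p in((.4515,.119,z),(.435,.197,z),(.435,.287,z),(.4665,.354,z)):print(go(p,-.473))
E
```

```text
[0.452  0.1182 0.0181] [-1.1339 -0.4501  6.5225] [[ 0.4585  0.8887  0.0018]
 [ 0.8887 -0.4585 -0.0008]
 [ 0.0001  0.002  -1.    ]]
[ 0.002  -0.0001 -0.0033  0.0004 -0.0007 -0.055 ]
[ 0.002  -0.0001 -0.0033  0.0622 -0.0512 -0.0551]
[ 0.002  -0.0001 -0.0033  0.1422 -0.0924 -0.0552]
[ 0.002  -0.0001 -0.0033  0.2162 -0.0951 -0.0552]
```

In the tool's units: 0.06 m is 0.075, 0.042 m is 0.0525.

apply_moves([
  [0, 0, 0, 0, 0, -0.0075, 0],
  [0, 0, 0, 0, 0, -0.0188, 0],
  [0, 0, 0, 0, 0, -0.0338, 0],
  [0, 0, 0, 0, 0, -0.05, 0],
  [0, 0, 0, 0, 0, -0.0625, 0],
  [0, 0, 0, 0, 0, -0.0663, 0],
  [0, 0, 0, 0.0125, -0.0113, -0.0663, 0],
  [0, 0, 0, 0.0313, -0.0263, -0.0663, 0],
  [0, 0, 0, 0.0525, -0.0438, -0.0663, 0],
  [0, 0, 0, 0.075, -0.0625, -0.0663, 0],
])

```text
time_s: 17.15
tcp_pos: [0.4344, 0.1942, 0.0701]
ee_rot: [[0.46, 0.888, 0.0], [0.888, -0.46, -0.001], [-0.001, 0.001, -1.0]]
force: [0.9, 0.5, -1.3]
finger_gap: 0.007
gripper_force: 68.8
```

apply_moves([
  [0, 0, 0, 0.025, -0.0125, 0, 0],
  [0, 0, 0, 0.05, -0.0263, 0, 0],
  [0, 0, 0, 0.075, -0.0388, 0, 0],
  [0, 0, 0, 0.1, -0.0525, 0, 0],
  [0, 0, 0, 0.125, -0.0538, 0, 0],
  [0, 0, 0, 0.15, -0.055, 0, 0],
  [0, 0, 0, 0.1725, -0.0563, 0, 0],
  [0, 0, 0, 0.1875, -0.0563, 0, 0],
  [0, 0, 0, 0.1875, -0.0563, 0, 0],
  [0, 0, 0, 0.1875, -0.0563, 0, 0],
])

```text
time_s: 17.98
tcp_pos: [0.4627, 0.3484, 0.0696]
ee_rot: [[0.458, 0.889, -0.001], [0.889, -0.458, -0.001], [-0.001, -0.0, -1.0]]
force: [-0.3, -0.7, -2.1]
finger_gap: 0.0069
gripper_force: 68.9
```

```bash
python3 - <<'E'
from m import *
for i in range(3):
    s=telemetry.get_state();print(s['tcp_pos'],s['force'])
    im,K=snap('wrist','w8')
for z in(.05,.03):print(go((.467,.353,z),-.476))
hsv=cv2.cvtColor(im,cv2.COLOR_RGB2HSV);v=hsv[...,2];sa=hsv[...,1]
h,_=big((v>150)&(sa<45),(285,115,638,400));z=s['tcp_pos'][2]-.0135+.009;print('lid',h.min(0),h.max(0),circ(K,h[h[:,1]<290],z))
im,K=snap('top','t4');hsv=cv2.cvtColor(im,cv2.COLOR_RGB2HSV);v=hsv[...,2];sa=hsv[...,1]
for z in(.02,.022):print('x')
E
```

```text
[0.4627 0.3484 0.0696] [-0.2916 -0.722  -2.111 ]
[0.4627 0.3474 0.0695] [-0.0401  0.5729 -1.9616]
[0.4627 0.3469 0.0695] [-0.4024 -0.5264 -2.2689]
[ 0.0006  0.0024 -0.001   0.0075  0.0008  0.0196]
[ 0.0006  0.0024 -0.001   0.0075  0.0008  0.0396]
lid [285. 126.] [614. 396.] (array([0.5125, 0.3232]), np.float64(0.07389551250229741))
x
x
```

```bash
python3 - <<'E'
from m import *
im,K=load('w8');hsv=cv2.cvtColor(im,cv2.COLOR_RGB2HSV);v=hsv[...,2];sa=hsv[...,1]
h,_=big((v>150)&(sa<45),(240,100,639,420));z=.0695-.0138+.009
P=np.array([ray(K,a,b,z)[:2] for a,b in h])
from scipy.optimize import least_squares
r=least_squares(lambda q:np.hypot(*(P-q[:2]).T)-.075,[.5125,.3232],loss='soft_l1',f_scale=.001)
print(r.x); d=np.hypot(*(P-r.x).T)-.075
for a,b,e in zip(h[::6,0],h[::6,1],d[::6]):print(int(a),int(b),round(e*1e3,1),end='; ')
E
```

```text
[0.5122 0.321 ]
452 126 -0.3; 563 160 -0.7; 597 198 -0.2; 614 265 0.1; 591 341 -0.0; 538 396 -0.3; 287 257 -1.1; 341 162 2.4;
```

In the tool's units: 0.0305 m is 0.0381, 0.0065 m is 0.0081.

apply_moves([
  [0, 0, 0, 0.0038, 0.0009, 0.0063, 0],
  [0, 0, 0, 0.0081, 0.0018, 0.0163, 0],
  [0, 0, 0, 0.0081, 0.0018, 0.0263, 0],
  [0, 0, 0, 0.0081, 0.0018, 0.0338, 0],
  [0, 0, 0, 0.0081, 0.0018, 0.0381, 0],
  [0, 0, 0, 0.0081, 0.0018, 0.0381, 0],
  [0, 0, 0, 0.0081, 0.0018, 0.0381, 0],
  [0, 0, 0, 0.0081, 0.0018, 0.0381, 0],
])

```text
time_s: 18.85
tcp_pos: [0.4674, 0.3537, 0.0396]
ee_rot: [[0.458, 0.889, 0.0], [0.889, -0.458, -0.0], [-0.0, 0.0, -1.0]]
force: [0.1, -0.5, -0.8]
finger_gap: 0.0071
gripper_force: 68.8
```

```bash
python3 - <<'E'
from m import *
for i in range(2):
    s=telemetry.get_state();print(s['tcp_pos'],s['force'],s['wrist_torque'])
    im,K=snap('wrist','w9')
print(go((.4669,.3521,.0298),-.476))
hsv=cv2.cvtColor(im,cv2.COLOR_RGB2HSV);v=hsv[...,2];sa=hsv[...,1]
h,_=big((v>150)&(sa<45),(240,100,639,420));z=s['tcp_pos'][2]-.0138+.009
P=np.array([ray(K,a,b,z)[:2] for a,b in h])
from scipy.optimize import least_squares
r=least_squares(lambda q:np.hypot(*(P-q[:2]).T)-.075,[.5125,.3232],loss='soft_l1',f_scale=.001)
print(r.x)
E
```

```text
[0.4674 0.3537 0.0396] [ 0.1457 -0.4719 -0.7557] [0.055  0.1115 0.033 ]
[0.4675 0.3537 0.0398] [-0.0839 -0.3204 -0.4847] [0.0995 0.091  0.0223]
[ 0.0008 -0.0003 -0.0001 -0.0017  0.0001  0.01  ]
[0.5171 0.3271]
```

In the tool's units: 0.006 m is 0.0075, -0.0016 m is -0.002.

apply_moves([
  [0, 0, 0, -0.002, 0, 0, 0],
  [0, 0, 0, -0.002, 0, 0, 0],
  [0, 0, 0, -0.002, 0, 0.0025, 0],
  [0, 0, 0, -0.002, 0, 0.005, 0],
  [0, 0, 0, -0.002, 0, 0.0075, 0],
  [0, 0, 0, -0.002, 0, 0.0075, 0],
  [0, 0, 0, -0.002, 0, 0.0075, 0],
])

```text
time_s: 19.53
tcp_pos: [0.4665, 0.3518, 0.0331]
ee_rot: [[0.458, 0.889, -0.0], [0.889, -0.458, -0.001], [-0.001, 0.0, -1.0]]
force: [0.0, -0.3, -1.5]
finger_gap: 0.0066
gripper_force: 68.8
```

In the tool's units: 0.004 m is 0.005, 0.001 m is 0.0013.

apply_moves([
  [0, 0, 0, 0, 0, 0.0013, 0],
  [0, 0, 0, 0, 0, 0.0025, 0],
  [0, 0, 0, 0, 0, 0.0038, 0],
  [0, 0, 0, 0, 0, 0.005, 0],
  [0, 0, 0, 0, 0, 0.005, 0],
  [0, 0, 0, 0, 0, 0.005, 0],
])

```text
time_s: 20.03
tcp_pos: [0.4666, 0.3521, 0.0302]
ee_rot: [[0.458, 0.889, 0.001], [0.889, -0.458, -0.001], [-0.0, 0.001, -1.0]]
force: [-1.7, -1.1, 5.9]
finger_gap: 0.0071
gripper_force: 69.7
```

Contact is at the seated height, with the force upward and the TCP about 14 mm above the origin height of 16 mm. Releasing and retreating.

In the tool's units: -0.075 m is -0.0938, -0.05 m is -0.0625.

apply_moves([
  [0, 0, 0, 0, 0, 0, 0.1],
  [0, 0, 0, 0, 0, 0, 0.25],
  [0, 0, 0, 0, 0, 0, 0.45],
  [0, 0, 0, 0, 0, 0, 0.45],
  [0, 0, 0, 0, 0, 0, 0.45],
  [0, 0, 0, 0, 0, -0.025, 0.45],
  [0, 0, 0, 0, 0, -0.0625, 0.45],
  [0, 0, 0, 0, 0, -0.0938, 0.45],
  [0, 0, 0, 0, 0, -0.0938, 0.45],
  [0, 0, 0, 0, 0, -0.0938, 0.45],
])

```text
time_s: 20.87
tcp_pos: [0.4676, 0.3532, 0.1061]
ee_rot: [[0.458, 0.889, 0.003], [0.889, -0.458, 0.002], [0.003, 0.002, -1.0]]
force: [0.7, 0.5, -0.0]
finger_gap: 0.0385
gripper_force: 0.0
```

```bash
python3 - <<'E'
from m import *
s=telemetry.get_state();print(s['tcp_pos'],s['force'])
im,K=snap('wrist','w10');hsv=cv2.cvtColor(im,cv2.COLOR_RGB2HSV);v=hsv[...,2].astype(int);sa=hsv[...,1]
h,_=big((v>150)&(sa<45),(240,100,600,350));
for z in(.023,.025,.031):print('lid',z,circ(K,h[h[:,1]<290],z))
x,y=proj(K,(.4845,.3375,.013)).astype(int);h,_=big((v<205)&(v>100),(x-32,y-32,x+32,y+32));print('disc',circ(K,h,.013))
f=lambda n:cv2.cvtColor(load(n)[0],cv2.COLOR_RGB2GRAY).astype(int)
snap('scene','s9')
a,b=load('scene0')[0].astype(int),load('s9')[0].astype(int)
d=np.abs(a-b).max(2)
for n,bx in dict(lid=(200,290,316,376),sol=(256,245,288,282),bush=(297,272,316,302),bolt=(368,308,386,340),pin=(460,228,495,264),tin=(165,245,215,285)).items(): print(n,np.mean(d[bx[1]:bx[3],bx[0]:bx[2]]>40).round(3))
E
```

```text
[0.4676 0.3532 0.1061] [ 0.6826  0.4738 -0.0094]
lid 0.023 (array([0.5167, 0.3244]), np.float64(0.07567350416847084))
lid 0.025 (array([0.5166, 0.3253]), np.float64(0.07500573800625603))
lid 0.031 (array([0.5161, 0.3277]), np.float64(0.07300243951960315))
disc (array([0.466 , 0.3468]), np.float64(0.01613732733034103))
lid 0.1
sol 0.628
bush 0.005
bolt 0.002
pin 0.0
tin 0.0
```

```bash
python3 - <<'E'
from m import *
im,K=load('w10');v=im.max(2).astype(int)
print('disc pt',proj(K,(.4845,.3375,.013)),'old disc spot',v[tuple(proj(K,(.527,.3316,.018)).astype(int)[::-1])])
x,y=proj(K,(.4845,.3375,.013)).astype(int); print(v[y-42:y+43:6,x-42:x+43:6])
w0,_=load('w1');
for n in('w1','w10'):
    im,K=load(n);h,_=big((im[...,0].astype(int)-im[...,2]>25)&(im.max(2)<110),(540,270,640,400)) if 0 else (None,None)
    x,y=proj(K,(.613,.214,.078)).astype(int);print(n,x,y,im.max(2)[y-20:y+21:10,max(x-40,0):min(x+40,640):10])
E
```

```text
disc pt [352.3748 249.5858] old disc spot 244
[[239 236 238 235 238 238 237 239 241 241 240 240 239 241 241]
 [248 235 237 237 238 238 240 240 241 241 241 242 241 243 241]
 [237 236 240 239 239 239 239 240 241 242 241 242 243 242 241]
 [236 238 237 239 240 238 242 249 247 242 242 243 243 243 245]
 [ 99  99 101  98 243 239 206 211 207 204 248 242 244 244 244]
 [ 97  51  42  98 250 215 209 210 213 215 208 246 244 244 246]
 [ 83  98 100 101 196 213 215 215 214 218 217 243 245 246 245]
 [ 99 102 104 101 208 214 212 217 216 218 219 242 245 244 245]
 [ 98 104  99 110 228 213 219 217 218 220 219 245 247 248 246]
 [101 213 121 106 251 217 221 222 221 222 231 246 247 246 247]
 [ 97  97 109 108 246 244 248 222 239 233 248 247 248 248 247]
 [223  96 104 247 245 246 246 247 248 246 247 246 248 248 248]
 [239 245 247 247 246 247 246 247 248 248 247 248 248 248 248]
 [251 223 247 247 247 248 247 248 248 194 160 162 250 249 248]
 [219 244 248 248 248 249 249 248 248  50  45 100 108 248 248]]
w1 673 372 [[ 36]
 [ 46]
 [102]
 [105]
 [101]]
w10 664 371 [[ 40  87]
 [ 44  85]
 [118  58]
 [101 116]
 [121  83]]
```

The disc shows through the lid in the recess, centred on the expected pixel, and the lid is seated. The bush, bolt, pinion and tin show no change. The arm hides the solenoid in this view, but the carry cleared it by about 30 mm. Handing in.

```bash
python3 -c "
from cell import job; print(job.finish_job())"
```

```text
the job is handed in; nothing more can be done
None
```

I handed the job in at about 21 s: the disc lies flat in its recess and the lid is seated and centred on the dish to within about 1 mm. Four bystanders are unmoved; the arm blocked my final check of the solenoid, and no verdict came back.

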